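# File the flat sample bottle in the drawer

## Task

Take the flat, capped bottle out of the white tray and stand it upright in the small empty bay at the front right of the open drawer (as seen from the robot), lowering it onto the bay's floor before letting go, not dropping it. Then slide the drawer gently but fully shut with the bottle standing inside, and leave the round bottles in the tray standing where they are.

Things in the scene. Friction and masses are not known exactly. Their poses are not given: they have to be found in the camera images.
- flask: the flat bottle: amber block body 70 mm (its x) by 36 mm (its y), 80 mm tall (top 8 mm stepped in to 52 by 28), under a black block cap 34 mm (x) by 24 mm (y) that reaches from 80 to 116 mm height. Loose, about 0.25 kg. Origin at the centre of its underside, z up. Easiest gripped on the cap from above, fingers closing along its y
- drawer_bay (a point): centre of the empty bay's floor, drawer's front right corner; moves with it; x along the slide, into the cabinet, y left, z up. Bay 110 (x) by 60 mm (y) inside: the flat bottle fits only with its wide side along x. Side and rear walls 6 mm thick, 45 mm high above the floor. In front stands the drawer's front panel: outer face at x = -72 mm, inner -57 mm, top edge 139 mm above the floor
- drawer_handle (a point): centre of the drawer's horizontal steel bar handle, 110 mm long along y, bar centre 35 mm out from the front panel's outer face and 30 mm below the panel's top edge; moves with the drawer, same axes as the bay
- drawer (a joint): how far the drawer stands open, m: 0 is fully shut, 0.20 fully open; it slides out towards the robot along the cabinet's -x with light friction and no latch
- cabinet: grey steel cabinet 270 (x) by 240 (y) by 165 mm high, fixed; origin at the middle of its front's lower edge, in the plane of the shut drawer panel's outer face, x from front to back. The drawer's left half holds two fixed round bottles, 98 mm tall, 52 to 56 mm left of its middle; its rear right corner a carton; the empty bay is 68 mm right of its middle
- tray: shallow white plastic tray, 270 by 270 mm outside, 32 mm high, walls and floor 5 mm, fixed; origin at the centre of its underside. The flat bottle and three round bottles stand in it, about 110 mm apart
- bottle_a: round amber bottle, 46 mm across, 98 mm tall with a 22 mm neck, no cap; loose, about 0.12 kg; origin at the centre of its underside, z up. One of three alike; a bystander, standing in the white tray
- bottle_b: round amber bottle, 46 mm across, 98 mm tall with a 22 mm neck, no cap; loose, about 0.12 kg; origin at the centre of its underside, z up. One of three alike; a bystander, standing in the white tray
- bottle_c: round amber bottle, 46 mm across, 98 mm tall with a 22 mm neck, no cap; loose, about 0.12 kg; origin at the centre of its underside, z up. One of three alike; a bystander, standing in the white tray

How it is judged:
On the way, in this order (a step that is already met when the one before it is completed fails the run):
1. the flat bottle is lowered onto the bay's floor while still held (x of flask in the frame of drawer_bay between -0.024 and 0.024 m and y of flask in the frame of drawer_bay between -0.016 and 0.016 m and z of flask in the frame of drawer_bay between -0.007 and 0.007 m and angle between flask's own z axis and vertical below 0.12 rad and contact force between flask and the fingers above 0.5 N).
2. it stands released in the bay, with the drawer still open (x of flask in the frame of drawer_bay between -0.024 and 0.024 m and y of flask in the frame of drawer_bay between -0.016 and 0.016 m and z of flask in the frame of drawer_bay between -0.007 and 0.007 m and angle between flask's own z axis and vertical below 0.12 rad and contact force between flask and the arm below 0.1 N and contact force between flask and the fingers below 0.1 N and value of joint drawer above 0.08 m), for 0.2 s.
At the end, for the whole second after the job is handed in: the drawer is shut to within 4 mm; the flat bottle stands in the bay, within 24 mm lengthwise and 16 mm across of the bay's centre, within 7 mm of its floor, tilted less than 0.12 rad and at rest; the round bottles stand upright (within 0.15 rad) in the tray (x of flask in the frame of drawer_bay between -0.024 and 0.024 m and y of flask in the frame of drawer_bay between -0.016 and 0.016 m and z of flask in the frame of drawer_bay between -0.007 and 0.007 m and angle between flask's own z axis and vertical below 0.12 rad and value of joint drawer below 0.004 m and linear speed of flask below 0.02 m/s and angle between each of bottle_a, bottle_b, bottle_c's own z axis and vertical below 0.15 rad); the robot touches nothing.
It fails at once if a round bottle is moved more than 30 mm or tipped (distance of any of bottle_a, bottle_b, bottle_c from where it was at the start of the episode above 0.03 m or angle between any of bottle_a, bottle_b, bottle_c's own z axis and vertical above 0.5 rad).
It fails at once if the drawer is slammed (faster than 0.45 m/s) (velocity of joint drawer below -0.45 m/s).
It fails at once if the flat bottle is tipped over (angle between flask's own z axis and vertical above 0.8 rad).
It also fails if it takes over 56 s, if anything falls off the work surface, if the arm or the gripper's body presses on something with over 40 N, if the wrist force passes 120 N, or if a joint passes its speed limit or range.

## Robot

A 7-joint arm with a two-finger parallel gripper is mounted at the origin on the work surface. World frame = base frame: x ahead of the robot, y to its left, z up, the work surface at z = 0. Lengths are in m, angles in rad, forces in N, time in s.
With the tool pointing down it reaches from about 0.4 to 0.875 m from the base axis. Payload 19.3 kg.
Tool frame: the origin (TCP) lies at the very end of the fingers, on their centre line; the grasp point (between the pads) lies 19 mm behind it; z points along the fingers, y is the line along which they close (so a half turn about z gives the same grasp; the last joint's range is limited). The gripper opens to 85 mm and grips with 20 to 120 N. Pads are 22 mm wide; open, the fingers measure 114 mm over their backs; the gripper's body (76 mm by 85 mm) begins 54 mm behind the grasp point. The pads swing forward as they close: fully open they stand 13 mm farther back than shut.
Start: joints at [-1.31, 0.521, -0.036, 1.599, 0.021, 1.021, -0.113], TCP at [0.203, 0.591, 0.231] pointing down, gripper open.
Joint ranges: [-2.91, 2.91], [-0.3, 2.13], [-1.5, 1.42], [0.17, 2.43], [-1.26, 4.41], [0.16, 1.93], [-2.52, 2.52]. Speed limits (rad/s): [1.89, 1.89, 2.39, 2.39, 3.01, 3.01, 3.01].

## Interface

Orientations are given as [roll, pitch, yaw] about the fixed x, y, z axes, in that order (R = Rz(yaw) Ry(pitch) Rx(roll)).
In Python, from workcell import observe, grab_frame, job_done gives the robot as it stands.
- The arm moves only by the tool move_arm, never from a script. Its argument "plan" is a list that holds one entry, the list of rows, each a list of 7 numbers: the shift along the tool's x, y, z each as a share of 0.02 m, from -1 to 1, then the turn, a rotation vector about the tool's x, y, z each as a share of 6 degrees, from -1 to 1, then the opening, from -1 (shut) to 1 (fully open). A call has exactly 10 rows; each row shifts and turns the commanded pose from where the row before left it, along the tool's axes as they then stand; what a row does not reach is not made up. A row lasts 1/10 s, in which the tool goes at most 50 mm and 8.59 degrees, less where a joint would pass 70% of its speed; a pose out of reach is approached as far as the arm can. A call with a number of a shift or a turn outside -1 to 1 is refused whole. A call with a gripper value outside its range is refused whole. The fingers move at their own pace and stop on an object; "grip_force" is the grip in N (left out, the last holds). Time passes only in rows, so rows that do not move let the fingers close, or fill a call up. It gives the time, the measured TCP pose, the force, the opening and the grip force at its end, in the units of the state.
- observe(): the state, without advancing time (a new reading comes with each control period).
- grab_frame(name): name is "scene" or "top"; returns a dict with "color" (384x512x3 uint8, red, green, blue), "intrinsics" (3x3 intrinsics, pixels), "position" and "orientation" of the camera in the world. Camera axes: x right, y down, z forward; pixel columns grow to the right and rows downward; lengths in m; the calibration is good to about 2 mm. A picture is of the moment at which its call begins. There is no depth.
- job_done(): hands the job in; it is judged then, once.
The state is a dict: "clock": time; "qpos": joint angles; "qd": joint speeds; "joint_efforts": joint torques, N m; "position": TCP position; "tool_rot": TCP orientation; "force": force on the tool from outside, world axes, zero at the start; "moment": the same for the moment, N m; "grip_width": finger opening in m; "finger_force": force on a finger pad.
Only numpy, scipy, OpenCV 4.12 (cv2) and the standard library are available. Lean on these libraries where they do the work, as an engineer would, in place of code of your own. Each camera call takes 0.05 s, during which the arm holds its last target. There are 200 camera calls.

## Working session

There is one attempt and no reset: what is moved stays moved. The work goes in short steps, Python scripts to look and compute and a tool call to move; the robot and the scene stay as the last step left them, time stands still between calls to the robot, and variables do not carry over. Pictures are saved under pics/ and viewed, at most 10 in all, crops included, and the job is handed in when it is done.

Besides the shell and the picture viewer there is one more tool, called after "Call:" by a JSON object that holds its "name" and its "arguments". move_arm: Moves the arm, as the interface text tells. Shift numbers are shares of 0.02 m and turn numbers shares of 6 degrees, none past 1 either way. Its arguments: {"type":"object","properties":{"plan":{"type":"array"},"grip_force":{"type":"number"}},"required":["plan"]}

```bash
mkdir -p pics
python3 - <<'E'
from workcell import observe, grab_frame
import cv2
s=observe();print({k:s[k] for k in("clock","position","tool_rot","grip_width","force")})
for n in("scene","top"):
    f=grab_frame(n);cv2.imwrite(f"pics/{n}0.png",cv2.cvtColor(f["color"],cv2.COLOR_RGB2BGR))
    print(n,f["intrinsics"],f["position"],f["orientation"])
E
```

```text
{'clock': 0.0, 'position': array([0.20295539, 0.5907625 , 0.23071358]), 'tool_rot': array([-3.14043840e+00,  9.52507848e-05,  2.81071950e+00]), 'grip_width': 0.08524912124624053, 'force': array([-1.26203104,  0.05884723, -0.30237223])}
scene [[401.40365206   0.         261.53903945]
 [  0.         401.40365206 193.36466196]
 [  0.           0.           1.        ]] [0.60559649 0.28986682 1.01981078] [-2.80795716 -0.00904411  3.08512151]
top [[355.85060161   0.         250.51943902]
 [  0.         355.85060161 191.17244471]
 [  0.           0.           1.        ]] [ 0.53898627 -0.02434067  0.8715177 ] [-3.05858605  0.00562534 -1.58375397]
```

View pics/scene0.png

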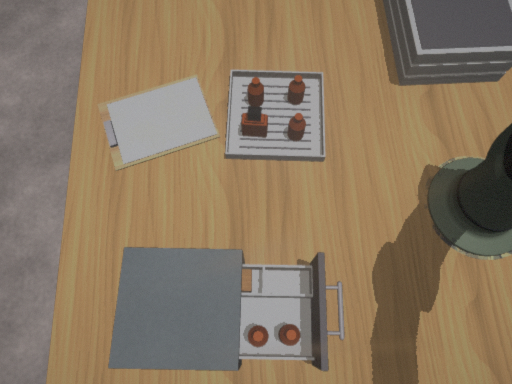

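View pics/top0.png

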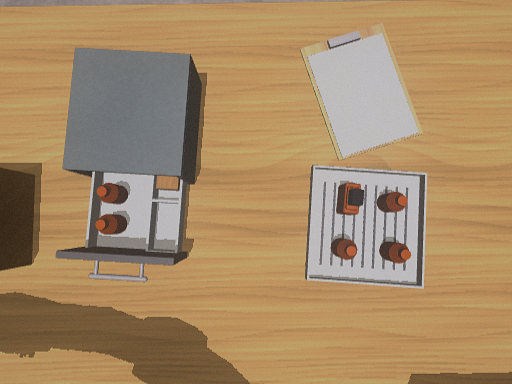

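The top view has the drawer at left (+y), panel at about row 257, and the tray at right with the flask cap at about (355,197). Next I'll take enlarged crops.

```bash
cat > h.py <<'E'
import numpy as np, cv2
from scipy.spatial.transform import Rotation as R
C={"scene":(401.40365,261.53904,193.36466,[0.60559649,0.28986682,1.01981078],[-2.80795716,-0.00904411,3.08512151]),
"top":(355.8506,250.51944,191.17244,[0.53898627,-0.02434067,0.8715177],[-3.05858605,0.00562534,-1.58375397])}
def px2w(n,u,v,z):
    f,cx,cy,p,o=C[n];d=R.from_euler("xyz",o).apply([(u-cx)/f,(v-cy)/f,1]);p=np.array(p)
    return p+d*(z-p[2])/d[2]
def w2px(n,P):
    f,cx,cy,p,o=C[n];c=R.from_euler("xyz",o).inv().apply(np.atleast_2d(P)-p);return c[:,:2]/c[:,2:]*f+[cx,cy]
E
python3 - <<'E'
import cv2
t=cv2.imread("pics/top0.png")
def crop(im,x,y,w,h,k,name):
    c=cv2.resize(im[y:y+h,x:x+w],None,fx=k,fy=k,interpolation=cv2.INTER_CUBIC)
    for i in range(0,w,10): cv2.putText(c,str(x+i),(i*k,8),0,.3,(0,255,0),1);cv2.line(c,(i*k,10),(i*k,14),(0,255,0),1)
    for i in range(10,h,10): cv2.putText(c,str(y+i),(0,i*k+3),0,.3,(0,255,0),1)
    return c
cv2.imwrite("pics/c1.png",crop(t,325,165,95,100,6,0)) 
cv2.imwrite("pics/c2.png",crop(t,50,160,155,125,5,0)[:600])
s=cv2.imread("pics/scene0.png")
cv2.imwrite("pics/c3.png",crop(s,225,65,105,100,6,0))
E
```

```text
(no output)
```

View pics/c1.png

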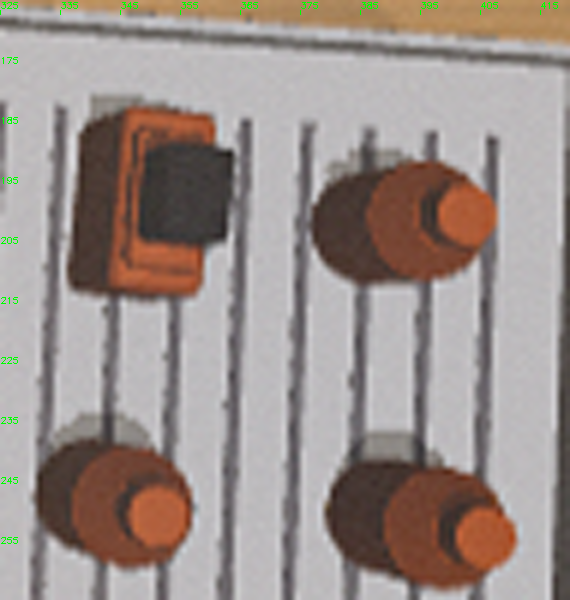

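View pics/c2.png

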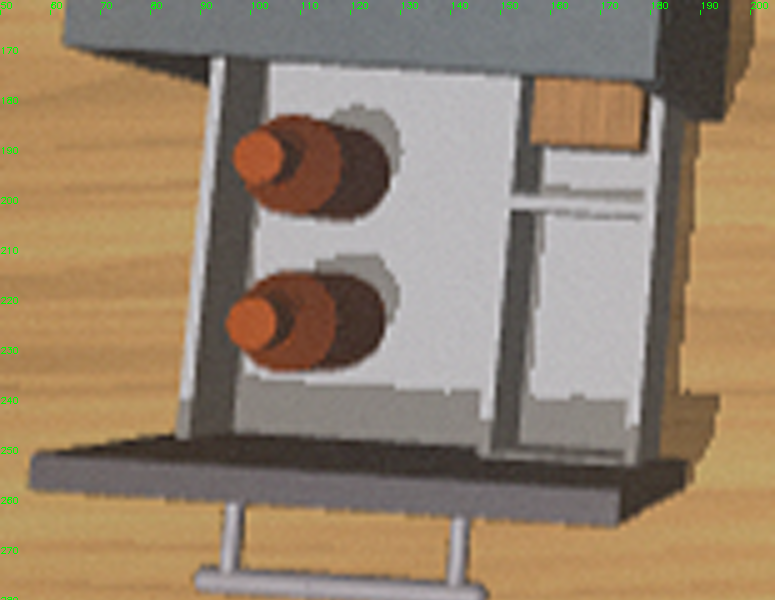

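View pics/c3.png

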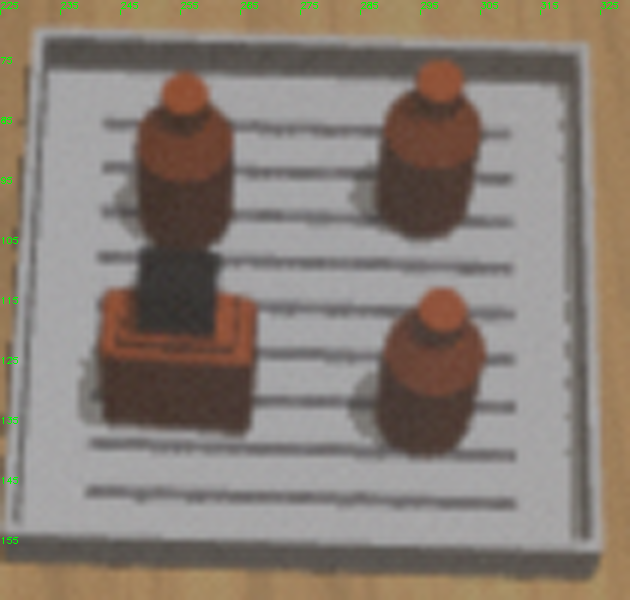

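Crops show: flask shoulder corners (crop 6x) at (122,107),(214,113),(203,296),(110,292); drawer bay between (530,215) and (640,460) in the 5x crop; handle ends (195,578),(486,593).

Run:
```python
from h import *
np.set_printoptions(precision=4,suppress=True)
g=lambda x,k,o:(np.array(x,float)+.5)/k-.5+np.array(o)
def tri(a,b):
    from scipy.optimize import least_squares as L
    r=L(lambda P:np.r_[w2px("top",P)[0]-a,w2px("scene",P)[0]-b],[.6,.1,.1]);return r.x,r.fun
print("flask body top z.077")
for p in [(122,107),(214,113),(203,296),(110,292)]: print(px2w("top",*g(p,6,(325,165)),.077))
print("scene body z.077")
for p in [(103,290),(256,298),(252,362),(103,357)]: print(px2w("scene",*g(p,6,(225,65)),.077))
print("cap top right edge z.121");
for p in [(235,148),(228,246)]: print(px2w("top",*g(p,6,(325,165)),.121))
print("scene cap top"); 
for p in [(140,245),(220,250)]: print(px2w("scene",*g(p,6,(225,65)),.121))
print("bottles tops z.103")
for p in [(467,214),(160,516),(486,538)]: print(px2w("top",*g(p,6,(325,165)),.103))
for p in [(186,94),(440,80),(442,310)]: print("s",px2w("scene",*g(p,6,(225,65)),.103))
print("cab top .165")
for p in [(75,48),(190,54),(182,175),(64,168)]: print(px2w("top",*p,.165))
for p in [(125,248),(243,249),(238,367),(111,366)]: print("s",px2w("scene",*p,.165))
print("handle");print(tri(g((195,578),5,(50,160)),(343,338)));print(tri(g((486,593),5,(50,160)),(341,284)))
print("drawer bottle tops");
a=[(260,157),(252,323)];b=[(258,336),(291,335)]
for i in 0,1: print(tri(g(a[i],5,(50,160)),b[i]))
print("bay floor corners at .02,.03")
for p in [(530,398+0),(628,402),(540,217),(641,217)]:
  print(px2w("top",*g(p,5,(50,160)),.02),px2w("top",*g(p,5,(50,160)),.03))
s=cv2.imread("pics/scene0.png")[235:375,225:355]
c=cv2.resize(s,None,fx=5,fy=5,interpolation=cv2.INTER_CUBIC)[:600]
cv2.imwrite("pics/c4.png",cv2.resize(s,None,fx=4.2,fy=4.2,interpolation=cv2.INTER_CUBIC))
```

```text
flask body top z.077
[ 0.622  -0.2326  0.077 ]
[ 0.6193 -0.2668  0.077 ]
[ 0.5511 -0.2601  0.077 ]
[ 0.5531 -0.2257  0.077 ]
scene body z.077
[ 0.6186 -0.2657  0.077 ]
[ 0.5508 -0.2582  0.077 ]
[ 0.5545 -0.2263  0.077 ]
[ 0.6199 -0.2322  0.077 ]
cap top right edge z.121
[ 0.6023 -0.2603  0.121 ]
[ 0.5679 -0.2565  0.121 ]
scene cap top
[ 0.6013 -0.2608  0.121 ]
[ 0.5673 -0.2567  0.121 ]
bottles tops z.103
[ 0.5789 -0.3483  0.103 ]
[ 0.4729 -0.2342  0.103 ]
[ 0.4637 -0.3494  0.103 ]
s [ 0.5772 -0.3479  0.103 ]
s [ 0.4632 -0.3496  0.103 ]
s [ 0.4724 -0.2331  0.103 ]
cab top .165
[0.8997 0.3378 0.165 ]
[0.8831 0.0999 0.165 ]
[0.6321 0.1156 0.165 ]
[0.6496 0.353  0.165 ]
s [0.8807 0.1027 0.165 ]
s [0.6281 0.1187 0.165 ]
s [0.6475 0.3515 0.165 ]
s [0.8953 0.3355 0.165 ]
handle
(array([0.4315, 0.3105, 0.1382]), array([-0.082 ,  0.7616, -0.7956,  0.004 ]))
(array([0.4193, 0.1988, 0.1156]), array([-0.1526,  1.3796, -1.4979,  0.0003]))
drawer bottle tops
(array([0.6059, 0.2968, 0.1169]), array([-0.0525,  0.2644, -0.2657, -0.0391]))
(array([0.5356, 0.2988, 0.1164]), array([-0.0269,  0.1648, -0.168 , -0.0147]))
bay floor corners at .02,.03
[0.4983 0.2067 0.02  ] [0.4988 0.204  0.03  ]
[0.4958 0.1601 0.02  ] [0.4963 0.1579 0.03  ]
[0.5844 0.2027 0.02  ] [0.5839 0.2    0.03  ]
[0.5838 0.1542 0.02  ] [0.5833 0.1521 0.03  ]
```

View pics/c4.png

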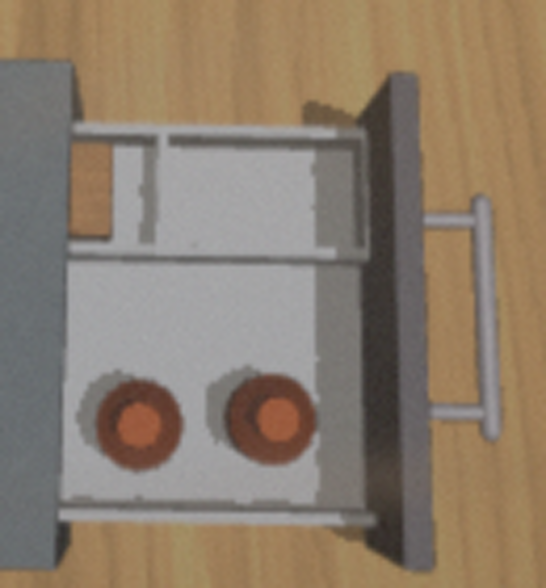

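Run:
```python
from h import *
from scipy.optimize import least_squares as L
np.set_printoptions(precision=4,suppress=True)
k=lambda x,s,o:(np.array(x,float)+.5)/s-.5+np.array(o)
T=lambda *p:("top",k(p,5,(50,160)));S=lambda *p:("scene",k(p,4.2,(225,235)))
obs=[((-.072,.188,.139),T(30,488)),((-.072,-.052,.139),T(618,525)),((-.072,.188,.139),S(435,570)),((-.072,-.052,.139),S(416,73)),
((-.057,-.052,.139),S(390,73)),((-.057,.188,.139),S(405,570)),
((-.107,.123,.109),T(197,578)),((-.107,.013,.109),T(484,593)),((-.107,.123,.109),S(491,437)),((-.107,.013,.109),S(481,196)),
((.058,.033,.045),T(515,203)),((.058,.033,.045),S(160,248)),((.058,-.033,.045),S(163,132)),((.058,-.033,.045),T(650,207))]
def W(q,p):
    c,s=np.cos(q[3]),np.sin(q[3]);return np.array([q[0]+c*p[0]-s*p[1],q[1]+s*p[0]+c*p[1],q[2]+p[2]])
res=lambda q:np.concatenate([w2px(n,W(q,p))[0]-u for p,(n,u) in obs])
r=L(res,[.55,.18,.02,-.07],loss="soft_l1");q=r.x;print("bay",q,np.degrees(q[3]));print(res(q).reshape(-1,2))
# cabinet front: body front mid
fm=np.array([.63925,.2345]);c,s=np.cos(q[3]),np.sin(q[3]);d=fm-q[:2];print("body front rel bay",c*d[0]+s*d[1],-s*d[0]+c*d[1])
print("handle",W(q,(-.107,.068,.109)),"panel top",q[2]+.139)
```

```text
bay [ 0.5287  0.1778  0.0157 -0.0723] -4.140561078517451
[[-0.3768  0.5706]
 [ 1.7496  0.4777]
 [-0.1765  1.1327]
 [ 0.1054 -0.7759]
 [-0.5941 -0.8958]
 [-0.605   1.0085]
 [ 3.6186  0.0484]
 [-0.9139  0.2989]
 [-0.4335 -1.9148]
 [-0.516   2.2247]
 [-1.3916 -0.0508]
 [ 0.2125  0.5539]
 [-0.0953 -0.3027]
 [ 0.377   0.8508]]
body front rel bay 0.10613674628692399 0.06450436355402774
handle [0.4269 0.2534 0.1247] panel top 0.15467415363597253
```

Bay centre is about (0.529, 0.178, 0.016) with yaw -4.1°. The flask is about (0.586, -0.246) with yaw -5.7°, and both views agree. I'll start moving.

Call:
{"name": "move_arm", "arguments": {"plan": [[[-0.6,-1,0,0,0,-0.22,1],[-0.6,-1,0,0,0,-0.22,1],[-0.6,-1,0,0,0,-0.22,1],[-0.6,-1,0,0,0,-0.22,1],[-0.6,-1,0,0,0,-0.22,1],[-0.6,-1,0,0,0,-0.22,1],[-0.6,-1,0,0,0,-0.22,1],[-0.6,-1,0,0,0,-0.22,1],[-0.6,-1,0,0,0,-0.22,1],[-0.6,-1,0,0,0,-0.22,1]]]}}

```text
clock: 1.1
position: [0.2749, 0.3686, 0.2312]
tool_rot: [-3.141, -0.0, 3.042]
force: [0.2, -0.4, 0.2]
grip_width: 0.0856
finger_force: 0.0
```

Call:
{"name": "move_arm", "arguments": {"plan": [[[-0.62,-1,0,0,0,0,1],[-0.62,-1,0,0,0,0,1],[-0.62,-1,0,0,0,0,1],[-0.62,-1,0,0,0,0,1],[-0.62,-1,0,0,0,0,1],[-0.62,-1,0,0,0,0,1],[-0.62,-1,0,0,0,0,1],[-0.62,-1,0,0,0,0,1],[-0.62,-1,0,0,0,0,1],[-0.62,-1,0,0,0,0,1]]]}}

```text
clock: 2.1
position: [0.3783, 0.1573, 0.2313]
tool_rot: [-3.141, -0.0, 3.041]
force: [0.1, -0.5, -0.3]
grip_width: 0.0854
finger_force: 0.0
```

Call:
{"name": "move_arm", "arguments": {"plan": [[[-0.62,-1,0,0,0,0,1],[-0.62,-1,0,0,0,0,1],[-0.62,-1,0,0,0,0,1],[-0.62,-1,0,0,0,0,1],[-0.62,-1,0,0,0,0,1],[-0.62,-1,0,0,0,0,1],[-0.62,-1,0,0,0,0,1],[-0.62,-1,0,0,0,0,1],[-0.62,-1,0,0,0,0,1],[-0.62,-1,0,0,0,0,1]]]}}

```text
clock: 3.1
position: [0.4816, -0.0541, 0.2312]
tool_rot: [-3.142, -0.0, 3.041]
force: [-0.5, 0.5, 0.2]
grip_width: 0.0853
finger_force: 0.0
```

Call:
{"name": "move_arm", "arguments": {"plan": [[[-0.68,-1,0,0,0,0,1],[-0.68,-1,0,0,0,0,1],[-0.68,-1,0,0,0,0,1],[-0.68,-1,0,0,0,0,1],[-0.68,-1,0,0,0,0,1],[-0.68,-1,0,0,0,0,1],[-0.68,-1,0,0,0,0,1],[-0.68,-1,0,0,0,0,1],[-0.68,-1,0,0,0,0,1],[0,0,0,0,0,0,1]]]}}

```text
clock: 4.1
position: [0.5853, -0.2473, 0.2307]
tool_rot: [-3.14, -0.001, 3.039]
force: [-0.8, 0.5, -0.2]
grip_width: 0.0857
finger_force: 0.0
```

Call:
{"name": "move_arm", "arguments": {"plan": [[[0,0.05,0.86,0,0,0,1],[0,0,0.86,0,0,0,1],[0,0,0.86,0,0,0,1],[0,0,0.86,0,0,0,1],[0,0,0.86,0,0,0,1],[0,0,0.86,0,0,0,1],[0,0,0.86,0,0,0,1],[0,0,0.86,0,0,0,1],[0,0,0,0,0,0,1],[0,0,0,0,0,0,1]]], "grip_force": 40}}

```text
clock: 5.1
position: [0.5851, -0.2433, 0.0939]
tool_rot: [3.141, -0.001, 3.041]
force: [0.4, -0.9, -0.7]
grip_width: 0.0851
finger_force: 0.0
```

Call:
{"name": "move_arm", "arguments": {"plan": [[[0,0,0,0,0,0,-1],[0,0,0,0,0,0,-1],[0,0,0,0,0,0,-1],[0,0,0,0,0,0,-1],[0,0,0,0,0,0,-1],[0,0,0,0,0,0,-1],[0,0,0,0,0,0,-1],[0,0,0,0,0,0,-1],[0,0,0,0,0,0,-1],[0,0,0,0,0,0,-1]]], "grip_force": 40}}

```text
clock: 6.1
position: [0.5854, -0.2438, 0.094]
tool_rot: [-3.141, 0.001, 3.041]
force: [-0.6, -1.4, 5.9]
grip_width: 0.0236
finger_force: 40.1
```

Call:
{"name": "move_arm", "arguments": {"plan": [[[0,0,-0.5,0,0,0,-1],[0,0,-1,0,0,0,-1],[0,0,-1,0,0,0,-1],[0,0,-1,0,0,0,-1],[0,0,-1,0,0,0,-1],[0,0,-1,0,0,0,-1],[0,0,-1,0,0,0,-1],[0,0,-1,0,0,0,-1],[0,0,-1,0,0,0,-1],[0,0,-1,0,0,0,-1]]]}}

```text
clock: 7.1
position: [0.5848, -0.2433, 0.2849]
tool_rot: [3.141, -0.0, 3.041]
force: [0.6, 0.7, -2.5]
grip_width: 0.0235
finger_force: 39.3
```

Run:
```python
from workcell import observe, grab_frame
import cv2
s=observe();print(s["position"],s["grip_width"],s["finger_force"],s["force"],s["qpos"])
a=cv2.cvtColor(grab_frame("top")["color"],cv2.COLOR_RGB2BGR)[130:290,290:450]
b=cv2.cvtColor(grab_frame("scene")["color"],cv2.COLOR_RGB2BGR)[20:180,200:360]
cv2.imwrite("pics/lift.png",cv2.resize(cv2.hconcat([a,b]),None,fx=2.5,fy=2.5,interpolation=cv2.INTER_CUBIC))
```

```text
[ 0.58480416 -0.2433387   0.28489116] 0.023452735636797912 39.3112313747406 [ 0.59937357  0.71848062 -2.48765489] [ 0.1126638   0.50247015  0.28586207  1.52387615 -0.15028774  1.13736075
  1.89865754]
```

View pics/lift.png

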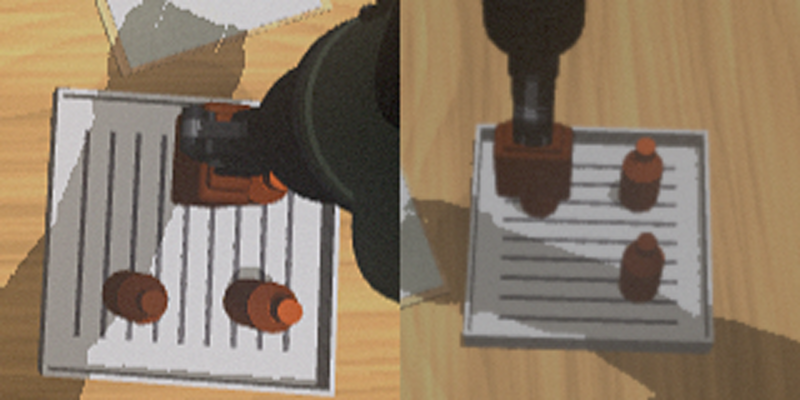

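The flask hangs upright in the grip, the remaining bottles are undisturbed. Now I'll carry it to the bay.

Call:
{"name": "move_arm", "arguments": {"plan": [[[0.12,0.5,-0.3,0,0,-0.03,-1],[0.24,1,-0.3,0,0,-0.03,-1],[0.24,1,-0.1,0,0,-0.03,-1],[0.24,1,0,0,0,-0.03,-1],[0.24,1,0,0,0,-0.03,-1],[0.24,1,0,0,0,-0.03,-1],[0.24,1,0,0,0,-0.03,-1],[0.24,1,0,0,0,-0.03,-1],[0.24,1,0,0,0,-0.03,-1],[0.24,1,0,0,0,0,-1]]]}}

```text
clock: 8.2
position: [0.5551, -0.0487, 0.297]
tool_rot: [3.142, -0.002, 3.07]
force: [0.1, -0.3, -2.3]
grip_width: 0.0234
finger_force: 39.4
```

Call:
{"name": "move_arm", "arguments": {"plan": [[[0.24,1,0,0,0,0,-1],[0.24,1,0,0,0,0,-1],[0.24,1,0,0,0,0,-1],[0.24,1,0,0,0,0,-1],[0.24,1,0,0,0,0,-1],[0.24,1,0,0,0,0,-1],[0.24,1,0,0,0,0,-1],[0.24,1,0,0,0,0,-1],[0.12,0.6,0,0,0,0,-1],[0,0,0,0,0,0,-1]]]}}

```text
clock: 9.2
position: [0.5269, 0.126, 0.2972]
tool_rot: [3.142, -0.001, 3.072]
force: [-0.7, -0.3, -2.3]
grip_width: 0.0232
finger_force: 39.3
```

Call:
{"name": "move_arm", "arguments": {"plan": [[[0.03,0.65,0,0,0,0,-1],[0.03,0.65,0,0,0,0,-1],[0.03,0.65,0,0,0,0,-1],[0.03,0.65,0,0,0,0,-1],[0,0,0.5,0,0,0,-1],[0,0,1,0,0,0,-1],[0,0,1,0,0,0,-1],[0,0,1,0,0,0,-1],[0,0,1,0,0,0,-1],[0,0,0,0,0,0,-1]]]}}

```text
clock: 10.2
position: [0.5278, 0.1754, 0.205]
tool_rot: [-3.139, -0.004, 3.069]
force: [0.2, -0.1, -1.5]
grip_width: 0.0236
finger_force: 39.6
```

Run:
```python
from workcell import observe, grab_frame
import cv2
s=observe();print(s["position"],s["force"])
a=cv2.cvtColor(grab_frame("top")["color"],cv2.COLOR_RGB2BGR)[160:290,90:220]
b=cv2.cvtColor(grab_frame("scene")["color"],cv2.COLOR_RGB2BGR)[235:365,225:355]
cv2.imwrite("pics/bay.png",cv2.resize(cv2.hconcat([a,b]),None,fx=3,fy=3,interpolation=cv2.INTER_CUBIC))
```

```text
[0.52776684 0.17541359 0.20504272] [ 0.19451062 -0.05296051 -1.50609687]
```

View pics/bay.png

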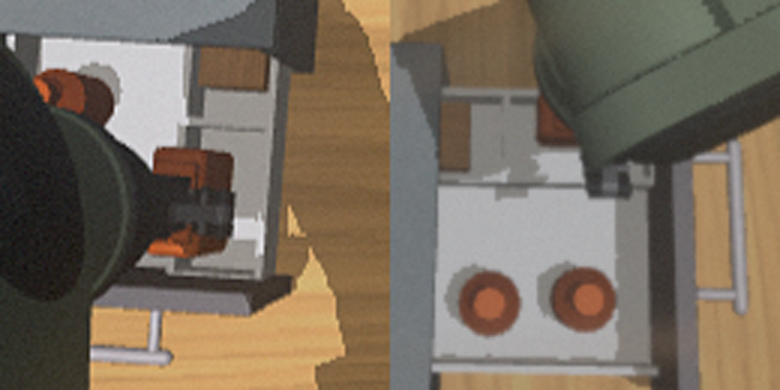

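The flask is over the bay in both views, as parallax predicts, and the drawer is clear. Now I'll lower it.

Call:
{"name": "move_arm", "arguments": {"plan": [[[0,0.1,0.5,0,0,0,-1],[0,0,0.6,0,0,0,-1],[0,0,0.6,0,0,0,-1],[0,0,0.6,0,0,0,-1],[0,0,0.6,0,0,0,-1],[0,0,0.6,0,0,0,-1],[0,0,0.5,0,0,0,-1],[0,0,0.3,0,0,0,-1],[0,0,0.1,0,0,0,-1],[0,0,0,0,0,0,-1]]]}}

```text
clock: 11.3
position: [0.5292, 0.1781, 0.1196]
tool_rot: [-3.141, -0.0, 3.069]
force: [-0.8, 0.9, -2.3]
grip_width: 0.0233
finger_force: 39.6
```

Call:
{"name": "move_arm", "arguments": {"plan": [[[0,0,0.15,0,0,0,-1],[0,0,0.15,0,0,0,-1],[0,0,0.1,0,0,0,-1],[0,0,0.05,0,0,0,-1],[0,0,0.05,0,0,0,-1],[0,0,0.03,0,0,0,-1],[0,0,0.03,0,0,0,-1],[0,0,0,0,0,0,-1],[0,0,0,0,0,0,-1],[0,0,0,0,0,0,-1]]]}}

```text
clock: 12.3
position: [0.5304, 0.1778, 0.1098]
tool_rot: [3.141, 0.002, 3.069]
force: [-0.2, -5.3, 19.8]
grip_width: 0.0234
finger_force: 41.8
```

It's touching the floor (about 20 N) at the expected height. I'll ease off a little, then release.

Call:
{"name": "move_arm", "arguments": {"plan": [[[0,0,-0.03,0,0,0,-1],[0,0,0,0,0,0,-1],[0,0,0,0,0,0,0.5],[0,0,0,0,0,0,0.5],[0,0,0,0,0,0,0.5],[0,0,0,0,0,0,0.5],[0,0,0,0,0,0,0.5],[0,0,0,0,0,0,0.5],[0,0,0,0,0,0,0.5],[0,0,0,0,0,0,0.5]]]}}

```text
clock: 13.3
position: [0.5292, 0.1782, 0.1091]
tool_rot: [-3.142, -0.0, 3.069]
force: [-0.6, 0.8, -0.5]
grip_width: 0.064
finger_force: 0.0
```

Call:
{"name": "move_arm", "arguments": {"plan": [[[0,0,-0.3,0,0,0,0.5],[0,0,-0.6,0,0,0,0.5],[0,0,-1,0,0,0,0.5],[0,0,-1,0,0,0,0.5],[0,0,-1,0,0,0,0.5],[0,0,-1,0,0,0,0.5],[0,0,-1,0,0,0,0.5],[0,0,-1,0,0,0,0.5],[0,0,-1,0,0,0,0.5],[0,0,-0.1,0,0,0,0.5]]]}}

```text
clock: 14.3
position: [0.5301, 0.1784, 0.2723]
tool_rot: [3.14, 0.004, 3.069]
force: [0.6, -0.1, -0.0]
grip_width: 0.064
finger_force: 0.0
```

Call:
{"name": "move_arm", "arguments": {"plan": [[[0.5,0.2,0,0,0,0,-1],[1,0.4,0,0,0,0,-1],[1,0.4,0,0,0,0,-1],[1,0.4,0,0,0,0,-1],[1,0.4,0,0,0,0,-1],[1,0.4,0,0,0,0,-1],[1,0.4,0,0,0,0,-1],[1,0.4,0,0,0,0,-1],[0.8,0.36,0,0,0,0,-1],[0,0,0,0,0,0,-1]]]}}

```text
clock: 15.3
position: [0.366, 0.258, 0.2686]
tool_rot: [-3.141, -0.001, 3.072]
force: [-0.1, 0.2, 0.7]
grip_width: 0.0002
finger_force: 0.0
```

Run:
```python
from workcell import observe, grab_frame
import cv2
s=observe();print(s["position"],s["grip_width"],s["qpos"])
a=cv2.cvtColor(grab_frame("top")["color"],cv2.COLOR_RGB2BGR)[160:290,50:220]
b=cv2.cvtColor(grab_frame("scene")["color"],cv2.COLOR_RGB2BGR)[235:365,225:355]
cv2.imwrite("pics/rel.png",cv2.resize(cv2.hconcat([a,b]),None,fx=2.6,fy=2.6,interpolation=cv2.INTER_CUBIC))
```

```text
[0.36596332 0.25803333 0.26864978] 0.00015467723476563053 [-0.81006053  0.19187533  0.07413643  1.9991273  -0.01804285  0.95236074
  0.77482541]
```

View pics/rel.png

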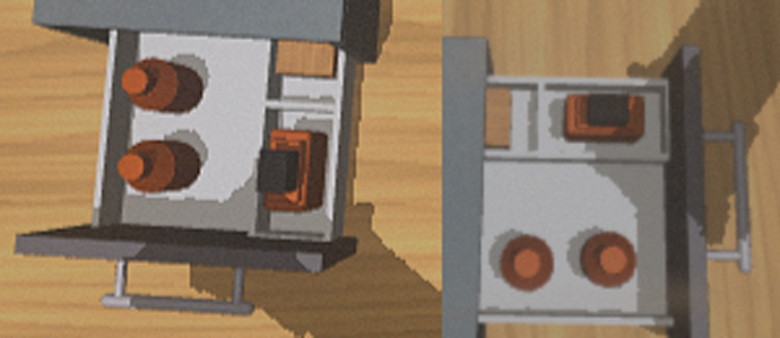

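The flask stands upright and centred in the bay (top view around (300,170), scene view around (605,118)). Next I'll drop down in front of the handle.

Call:
{"name": "move_arm", "arguments": {"plan": [[[0,0,0.6,0,0,0,-1],[0,0,1,0,0,0,-1],[0,0,1,0,0,0,-1],[0,0,1,0,0,0,-1],[0,0,1,0,0,0,-1],[0,0,1,0,0,0,-1],[0,0,1,0,0,0,-1],[0,0,1,0,0,0,-1],[0,0,0.6,0,0,0,-1],[0,0,0,0,0,0,-1]]]}}

```text
clock: 16.4
position: [0.3681, 0.2561, 0.1036]
tool_rot: [-3.139, -0.002, 3.069]
force: [0.6, -0.2, 0.7]
grip_width: 0.0001
finger_force: 0.0
```

Call:
{"name": "move_arm", "arguments": {"plan": [[[-0.1,0,0,0,0,0,-1],[-0.2,0,0,0,0,0,-1],[-0.2,0,0,0,0,0,-1],[-0.2,0,0,0,0,0,-1],[-0.2,0,0,0,0,0,-1],[-0.2,0,0,0,0,0,-1],[-0.2,0,0,0,0,0,-1],[-0.2,0,0,0,0,0,-1],[-0.2,0,0,0,0,0,-1],[-0.2,0,0,0,0,0,-1]]]}}

```text
clock: 17.4
position: [0.4067, 0.2544, 0.1051]
tool_rot: [-3.142, -0.0, 3.069]
force: [-0.3, 0.2, 0.4]
grip_width: -0.0004
finger_force: 0.0
```

Call:
{"name": "move_arm", "arguments": {"plan": [[[-0.15,0,0,0,0,0,-1],[-0.15,0,0,0,0,0,-1],[-0.15,0,0,0,0,0,-1],[-0.2,0,0,0,0,0,-1],[-0.2,0,0,0,0,0,-1],[-0.2,0,0,0,0,0,-1],[-0.25,0,0,0,0,0,-1],[-0.25,0,0,0,0,0,-1],[-0.3,0,0,0,0,0,-1],[-0.3,0,0,0,0,0,-1]]]}}

```text
clock: 18.4
position: [0.4498, 0.2513, 0.1051]
tool_rot: [-3.142, -0.0, 3.069]
force: [-2.4, -0.3, -0.3]
grip_width: -0.0001
finger_force: 0.9
```

Call:
{"name": "move_arm", "arguments": {"plan": [[[-0.3,0,0,0,0,0,-1],[-0.3,0,0,0,0,0,-1],[-0.3,0,0,0,0,0,-1],[-0.3,0,0,0,0,0,-1],[-0.3,0,0,0,0,0,-1],[-0.3,0,0,0,0,0,-1],[-0.3,0,0,0,0,0,-1],[-0.3,0,0,0,0,0,-1],[-0.3,0,0,0,0,0,-1],[-0.3,0,0,0,0,0,-1]]]}}

```text
clock: 19.4
position: [0.5096, 0.247, 0.1051]
tool_rot: [-3.142, -0.0, 3.069]
force: [-2.3, -0.6, 0.4]
grip_width: -0.0
finger_force: 0.9
```

Call:
{"name": "move_arm", "arguments": {"plan": [[[-0.3,0,0,0,0,0,-1],[-0.3,0,0,0,0,0,-1],[-0.3,0,0,0,0,0,-1],[-0.3,0,0,0,0,0,-1],[-0.3,0,0,0,0,0,-1],[-0.25,0,0,0,0,0,-1],[-0.2,0,0,0,0,0,-1],[-0.2,0,0,0,0,0,-1],[-0.15,0,0,0,0,0,-1],[-0.15,0,0,0,0,0,-1]]]}}

```text
clock: 20.4
position: [0.5582, 0.2435, 0.1051]
tool_rot: [-3.142, -0.0, 3.069]
force: [-1.8, -1.2, 0.7]
grip_width: 0.0001
finger_force: 0.8
```

Call:
{"name": "move_arm", "arguments": {"plan": [[[-0.1,0,0,0,0,0,-1],[-0.1,0,0,0,0,0,-1],[-0.1,0,0,0,0,0,-1],[-0.1,0,0,0,0,0,-1],[-0.1,0,0,0,0,0,-1],[0,0,0,0,0,0,-1],[0,0,0,0,0,0,-1],[0,0,0,0,0,0,-1],[0,0,0,0,0,0,-1],[0,0,0,0,0,0,-1]]]}}

```text
clock: 21.4
position: [0.568, 0.2428, 0.1051]
tool_rot: [3.142, 0.0, 3.069]
force: [1.1, 0.4, -0.2]
grip_width: 0.0002
finger_force: 0.0
```

Call:
{"name": "move_arm", "arguments": {"plan": [[[-0.05,0,0,0,0,0,-1],[-0.05,0,0,0,0,0,-1],[-0.05,0,0,0,0,0,-1],[-0.05,0,0,0,0,0,-1],[-0.05,0,0,0,0,0,-1],[-0.05,0,0,0,0,0,-1],[-0.05,0,0,0,0,0,-1],[0,0,0,0,0,0,-1],[0,0,0,0,0,0,-1],[0,0,0,0,0,0,-1]]]}}

```text
clock: 22.4
position: [0.5728, 0.2425, 0.1049]
tool_rot: [-3.141, -0.004, 3.07]
force: [-16.3, -0.1, 11.9]
grip_width: 0.0001
finger_force: 8.5
```

At the stop (16 N where the travel should end). I'll back away and check.

Call:
{"name": "move_arm", "arguments": {"plan": [[[0.1,0,0,0,0,0,-1],[0.3,0,0,0,0,0,-1],[1,0,0,0,0,0,-1],[1,0,0,0,0,0,-1],[1,0,0,0,0,0,-1],[1,0,0,0,0,0,-1],[1,0,0,0,0,0,-1],[1,0,0,0,0,0,-1],[0.3,0,0,0,0,0,-1],[0,0,0,0,0,0,-1]]]}}

```text
clock: 23.4
position: [0.4411, 0.2521, 0.1053]
tool_rot: [3.141, 0.0, 3.07]
force: [0.1, -0.7, -0.5]
grip_width: -0.0003
finger_force: 0.0
```

Run:
```python
from workcell import observe, grab_frame
import cv2
s=observe();print(s["position"],s["force"],s["clock"])
a=cv2.cvtColor(grab_frame("top")["color"],cv2.COLOR_RGB2BGR)[30:240,40:250]
b=cv2.cvtColor(grab_frame("scene")["color"],cv2.COLOR_RGB2BGR)[210:384,90:300]
b=cv2.copyMakeBorder(b,0,36,0,0,cv2.BORDER_CONSTANT)
cv2.imwrite("pics/shut.png",cv2.resize(cv2.hconcat([a,b]),None,fx=1.9,fy=1.9,interpolation=cv2.INTER_CUBIC))
```

```text
[0.44114899 0.25212993 0.10533237] [ 0.06607451 -0.71957831 -0.45095747] 23.4
```

View pics/shut.png

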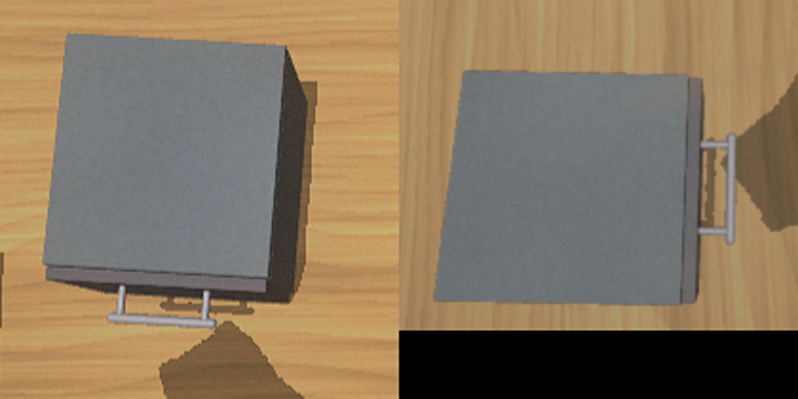

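Both views show the drawer panel flush with the cabinet (strip about 7 px, or 15–16 mm, which is just the panel's thickness). The arm is well clear, so I'm handing in.

```bash
python3 -c "
from workcell import job_done
print(job_done())"
```

```text
the job is handed in; nothing more can be done
None
```

I stood the flat bottle in the bay, slid the drawer shut at about 0.06 m/s or slower until it hit its stop, and handed the job in at about 24 s; the hand-in gave no verdict, the bottle is out of view once shut, and I last saw the round bottles, undisturbed, just after the lift.

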